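Find the sample bottle with the loose cap

TASK

Try the cap of each of the two white-capped amber bottles in the grey rack with a gentle twist of about an eighth of a turn, either way, without lifting or tipping the bottle. On the one with a tight cap the whole bottle turns in its bay: leave it standing there, turned, as the sign that it has been tried. On the other the cap turns alone: that one needs rework, so leave its cap turned and set the bottle down gently, upright, in the red tray.

Things in the scene. Friction and masses are not known exactly. Their poses are not given: they have to be found in the camera images.
- bottle_1: White-capped amber bottle in the rack, 108 mm high, 0.25 to 0.4 kg; of the two, one cap is tight, one loose, not told by eye. Origin: centre of underside, z up. Body 56 mm across to 55 mm height, shoulder to a 32 mm neck (72 to 84 mm), ribbed cap 40 mm across from 84 to 108 mm. Yellow stripe up body and shoulder on its +x side. Can be lifted by the cap, tight or loose.
- cap_1 (a joint): Cap of bottle_1 against its bottle, rad, + anticlockwise from above; 0 at start: black line on the cap over the yellow stripe. A tight cap stays within 0.03 and takes the whole bottle round against the friction under it. A loose one turns very easily, up to 1.6 either way, the bottle staying still, and stays where it is left.
- bottle_2: The other white-capped amber bottle: same sizes, look and origin as bottle_1. (A third bottle in the rack, with a blue cap, is no part of the job.)
- cap_2 (a joint): Cap of bottle_2 against its bottle, as for cap_1.
- rack: Grey open rack fixed to the table, 85 (x) by 275 (y) mm, walls 5 mm thick and 32 mm high, floor 5 mm thick. Origin: centre of underside. Three bays along its y axis, centres at about -90, 0, +90 mm, each 75 by 85 mm inside. The two white-capped bottles and a blue-capped one stand there in any order, at the start with the white-capped ones' stripes along the rack's +x (within 2 degrees).
- tray: Red open rework tray, empty, fixed to the table, 160 by 160 mm, walls 5 mm thick and 30 mm high, floor 5 mm thick. Origin: centre of underside.

How it is judged:
On the way, in this order (a step that is already met when the one before it is completed fails the run):
1. the loose cap has been twisted by 15 degrees or more against its bottle, the bottle standing in the rack ((value of joint cap_2 above 0.26 rad or value of joint cap_2 below -0.26 rad) and z of bottle_2 in the frame of rack below 0.015 m and horizontal distance between bottle_2 and rack below 0.13 m), for 0.1 s.
2. that bottle stands in the red tray (horizontal distance between bottle_2 and tray below 0.07 m and z of bottle_2 in the frame of tray below 0.012 m and angle between bottle_2's own z axis and vertical below 0.17 rad), for 0.2 s.
At the end, for the whole second after the job is handed in: Loose-capped bottle on the red tray's floor, upright within 10 degrees, at rest, its cap 11 degrees or more off its starting mark; tight-capped bottle on its rack's floor, upright within 10 degrees, at rest, its stripe 15 degrees or more out of line with the rack's x axis (all of step 2 and linear speed of each of bottle_2, bottle_1 below 0.02 m/s and (value of joint cap_2 above 0.2 rad or value of joint cap_2 below -0.2 rad) and angle between the x axis of bottle_1 and the x axis of rack, either way round above 0.26 rad and horizontal distance between bottle_1 and rack below 0.13 m and z of bottle_1 in the frame of rack below 0.012 m and angle between bottle_1's own z axis and vertical below 0.17 rad); the robot touches nothing.
It fails at once if a white-capped bottle is tipped by more than 25 degrees (angle between any of bottle_1, bottle_2's own z axis and vertical above 0.44 rad).
It fails at once if the tight-capped bottle is lifted by more than 20 mm in the rack (z of bottle_1 in the frame of rack above 0.025 m).
It fails at once if the loose-capped bottle is dropped or slammed into the tray (faster than 0.6 m/s within 25 mm of its floor) (horizontal distance between bottle_2 and tray below 0.09 m and z of bottle_2 in the frame of tray below 0.03 m and linear speed of bottle_2 above 0.6 m/s).
It also fails if it takes over 51 s, if anything falls off the work surface, if the arm or the gripper's body presses on something with over 40 N, if the wrist force passes 120 N, or if a joint passes its speed limit or range.

ROBOT

A 6-joint arm with a two-finger parallel gripper is mounted at the origin on the work surface. World frame = base frame: x ahead of the robot, y to its left, z up, the work surface at z = 0. Lengths are in m, angles in rad, forces in N, time in s.
With the tool pointing down it reaches from about 0.425 to 0.95 m from the base axis. Payload 3.5 kg.
Tool frame: the origin (TCP) lies midway between the tips of the shut fingers; the grasp point (between the pads) lies ctrl.hold_point_z behind it (ctrl.hold_point_z is the distance from the TCP to the grasp point, in m); z points along the fingers, x is the direction in which the jaws open and shut, and the axes are right-handed (so a half turn about z gives the same grasp; the last joint's range is limited). The gripper opens to 85 mm and grips with 20 to 120 N. Pads are 22 mm wide; open, the fingers measure 114 mm over their backs; the gripper's body (76 mm by 85 mm) begins 54 mm behind the grasp point. The pads swing forward as they close: fully open they stand 13 mm farther back than shut.
Start: joints at [1.096, 0.286, 1.577, -0, 1.279, -0.15], TCP at [0.215, 0.64, 0.231] pointing down, gripper open.
Joint ranges: [-2.77, 2.77], [-0.9, 2.22], [0.21, 2.48], [-1.53, 4.67], [0.24, 2.81], [-2.84, 2.84]. Speed limits (rad/s): [2.79, 2.79, 3.14, 3.14, 3.14, 3.14].

INTERFACE

Orientations are given as a unit quaternion [x, y, z, w].
In Python, from plant import ctrl gives the robot as it stands.
- The arm moves only by the tool step_arm, never from a script. Its arguments are lists of equal length, an entry for each row: "gripper": the gripper's target within -1 to 1 (shut at 1, half-way at 0, fully open at -1); "linear": the shift along the tool's x, y, z in m, a list of three; "delta_rot": the turn, a rotation vector about the tool's x, y, z in degrees, a list of three. A call has 1 to 20 rows; each row is the pose to reach, as a shift and turn from the pose commanded when the call began, along the tool's axes at that moment; what a row does not reach only later rows make up. A row lasts 1/8 s, in which the tool goes at most 62.5 mm and 10.7 degrees, less where a joint would pass 70% of its speed; a pose out of reach is approached as far as the arm can. A call with a gripper value outside its range is refused whole. The fingers move at their own pace and stop on an object; "grip_force" is the grip in N (left out, the last holds). Time passes only in rows, so rows that repeat a pose let the fingers close. It gives the time, the measured TCP pose, the force and the opening at its end, in the units of the state.
- ctrl.get_state(): the state, without advancing time (a new reading comes with each control period).
- ctrl.read_camera(name): name is "scene" or "top" or "wrist"; returns a dict with "frame" (400x640x3 uint8, red, green, blue), "fx", "fy", "cx", "cy" (pixels), "k1" (the pictures are not rectified: a ray, as slopes to the right and down, at radius r is drawn at 1 + k1 r^2 times it, then the intrinsics apply), "view" (4x4, takes a point from world to camera coordinates). Camera axes: x right, y down, z forward; pixel columns grow to the right and rows downward; lengths in m; the calibration is good to about 2 mm. A picture is of the moment at which its call begins. There is no depth.
- ctrl.sign_off(): hands the job in, once; it reports no verdict.
The state is a dict: "time": time; "qpos": joint angles; "dq": joint speeds; "joint_efforts": joint torques, N m; "eef_pos": TCP position; "tcp_rot": TCP orientation; "contact_force": force on the tool from outside, world axes, zero at the start; "wrist_torque": the same for the moment, N m; "opening": opening from 0.0 (shut) to 1.0 (fully open).
Only numpy, scipy, OpenCV 4.12 (cv2) and the standard library are available. Lean on these libraries where they do the work, as an engineer would, in place of code of your own. Each camera call takes 0.05 s, during which the arm holds its last target. There are 200 camera calls.

## Working session

There is one attempt and no reset: what is moved stays moved. The work goes in short steps, Python scripts to look and compute and a tool call to move; the robot and the scene stay as the last step left them, time stands still between calls to the robot, and variables do not carry over. Pictures are saved under pics/ and viewed, on a budget of 10 in all, crops included, one or two more only if the job needs it, and the job is handed in when it is done.

Besides the shell and the picture viewer there is one more tool, called as name(argument=value, ...) on one line, values as JSON. step_arm: Moves the arm, as the interface text tells. Its arguments: {"type":"object","properties":{"gripper":{"type":"array"},"linear":{"type":"array"},"delta_rot":{"type":"array"},"grip_force":{"type":"number"}},"required":["gripper","linear","delta_rot"]}

```bash
mkdir -p pics; cat > h.py <<'E'
import numpy as np, cv2
from plant import ctrl
def cam(n):
    return ctrl.read_camera(n)
def ray2z(c,u,v,z):
    K=np.array([[c['fx'],0,c['cx']],[0,c['fy'],c['cy']],[0,0,1.]])
    x=(u-c['cx'])/c['fx'];y=(v-c['cy'])/c['fy'];a,b=x,y
    for _ in range(20):
        s=1+c['k1']*(a*a+b*b);a,b=x/s,y/s
    V=np.array(c['view']);R,t=V[:3,:3],V[:3,3]
    o=-R.T@t;d=R.T@np.array([a,b,1]);return o+d*(z-o[2])/d[2]
def proj(c,p):
    V=np.array(c['view']);q=V[:3,:3]@np.array(p)+V[:3,3];a,b=q[0]/q[2],q[1]/q[2]
    s=1+c['k1']*(a*a+b*b);return c['fx']*a*s+c['cx'],c['fy']*b*s+c['cy']
E
python3 - <<'E'
from h import *
c=cam('top');cv2.imwrite('pics/top1.png',c['frame'][:,:,::-1])
np.save('top1.npy',c,allow_pickle=True)
print(ctrl.get_state(),ctrl.hold_point_z); print({k:c[k] for k in c if k!='frame'})
E
```

```text
{'time': 0.05, 'qpos': array([ 1.09597832e+00,  2.87184490e-01,  1.57817646e+00, -3.93951215e-05,
        1.27861209e+00, -1.49999343e-01]), 'dq': array([ 0.00048836, -0.00089623, -0.00032758, -0.00139166,  0.00094886,
       -0.00117164]), 'joint_efforts': array([-6.40126927e-04, -4.07558012e+01, -2.93927389e+01, -2.23130055e-04,
        3.64931715e-03,  4.92818543e-06]), 'eef_pos': array([0.21509223, 0.63911507, 0.22993493]), 'tcp_rot': array([ 8.12134309e-01,  5.83469319e-01, -1.05093287e-03,  5.58977953e-04]), 'contact_force': array([-0.28642662,  0.87024681,  0.29329213]), 'wrist_torque': array([-0.01448787,  0.06773267, -0.02521052]), 'opening': 0.9990964172988906} 0.0187
{'fx': 486.60145633698136, 'fy': 486.60145633698136, 'cx': 316.3043488292396, 'cy': 194.20211650390206, 'k1': 0.01456144828946611, 'view': array([[-0.02704681, -0.99949176,  0.01687278, -0.01652956],
       [-0.99860712,  0.02625024, -0.04576833,  0.54242874],
       [ 0.04530215, -0.01808716, -0.99880958,  1.27276571],
       [ 0.        ,  0.        ,  0.        ,  1.        ]])}
```

View pics/top1.png

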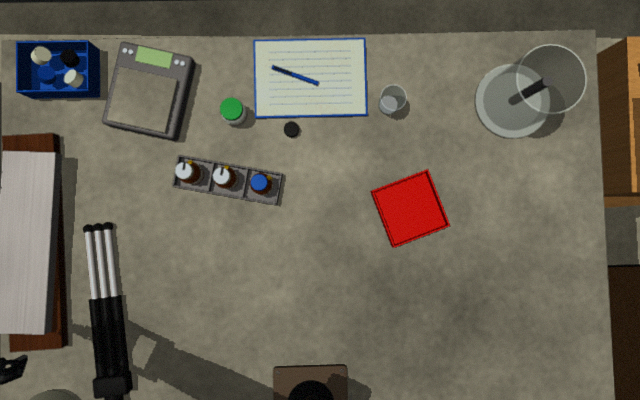

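The top picture shows the rack around (228,181), white caps at about (185,171) and (222,177), the blue cap at (260,182), and the red tray at (410,208). I'll enlarge the rack to measure it.

```bash
python3 - <<'E'
from h import *
c=np.load('top1.npy',allow_pickle=True).item();f=c['frame'][:,:,::-1]
cv2.imwrite('pics/crop1.png',cv2.resize(f[145:215,165:295],None,fx=6,fy=6,interpolation=cv2.INTER_CUBIC))
hsv=cv2.cvtColor(np.ascontiguousarray(f),cv2.COLOR_BGR2HSV)
# white caps
def blobs(m,x0,y0,x1,y1,z,mn):
    n,l,s,ce=cv2.connectedComponentsWithStats(m[y0:y1,x0:x1].astype(np.uint8))
    for i in range(1,n):
        if s[i,4]>mn:
            u,v=ce[i]+[x0,y0];print(s[i],(u,v),ray2z(c,u,v,z).round(4))
print('white');blobs((hsv[:,:,2]>150)&(hsv[:,:,1]<60),165,150,290,215,.108,40)
print('blue');blobs((hsv[:,:,0]>95)&(hsv[:,:,0]<125)&(hsv[:,:,1]>120),165,150,290,215,.108,40)
m=((hsv[:,:,0]<8)|(hsv[:,:,0]>172))&(hsv[:,:,1]>150)&(hsv[:,:,2]>60)
print('red');blobs(m,350,150,470,260,.02,500)
pts=np.argwhere(m[150:260,350:470])[:,::-1]+[350,150]
r=cv2.boxPoints(cv2.minAreaRect(pts.astype(np.float32)))
print([ray2z(c,*p,.03).round(3) for p in r])
E
```

```text
white
[ 10  13  16  16 180] (np.float64(182.5611111111111), np.float64(170.62777777777777)) [0.6035 0.295  0.108 ]
[ 48  18  16  16 172] (np.float64(220.43604651162792), np.float64(175.83139534883722)) [0.5885 0.2034 0.108 ]
blue
[ 86  24  17  17 227] (np.float64(258.80176211453744), np.float64(181.9339207048458)) [0.5711 0.1104 0.108 ]
red
[  21   19   79   79 3813] (np.float64(409.8790978232363), np.float64(208.12457382638343)) [ 0.4984 -0.2759  0.02  ]
[array([ 0.547, -0.171,  0.03 ]), array([ 0.602, -0.325,  0.03 ]), array([ 0.45 , -0.377,  0.03 ]), array([ 0.396, -0.224,  0.03 ])]
```

View pics/crop1.png

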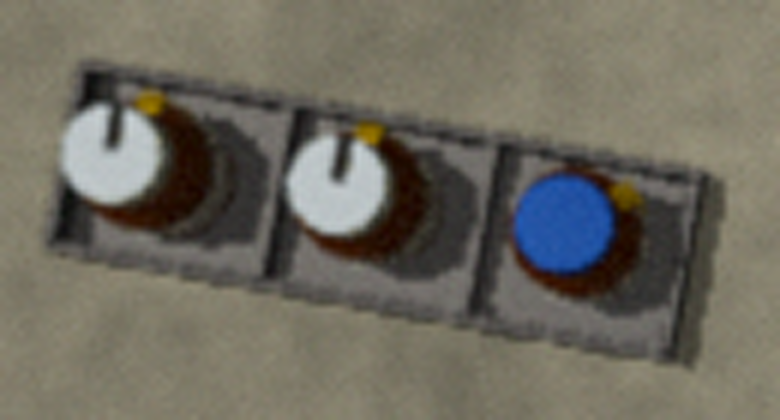

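Caps A (0.603, 0.295) and B (0.588, 0.203) are 93 mm apart and the rack is yawed about -10°. The tray centre is (0.499, -0.275) and its sides measure about 162 mm, so this agrees with the given sizes. I'll go above A with jaw yaw about 35°.

step_arm(gripper=[-1, -1, -1, -1, -1, -1, -1, -1, -1, -1, -1, -1, -1], linear=[[-0.02, 0.048, 0], [-0.06, 0.14, 0], [-0.08, 0.19, 0], [-0.1, 0.24, 0], [-0.13, 0.3, 0], [-0.15, 0.35, 0], [-0.17, 0.4, 0], [-0.19, 0.45, 0], [-0.203, 0.477, 0], [-0.203, 0.477, 0], [-0.203, 0.477, 0], [-0.203, 0.477, 0], [-0.203, 0.477, 0]], delta_rot=[[0, 0, 4], [0, 0, 8], [0, 0, 12], [0, 0, 16], [0, 0, 20], [0, 0, 24], [0, 0, 28], [0, 0, 32], [0, 0, 36], [0, 0, 36], [0, 0, 36], [0, 0, 36], [0, 0, 36]], grip_force=30)

```text
time: 1.68
eef_pos: [0.6018, 0.2961, 0.2314]
tcp_rot: [0.952, 0.305, 0.0, -0.0]
contact_force: [-0.8, 0.8, -0.6]
opening: 1.0
```

```bash
cat >> h.py <<'E'
from scipy.spatial.transform import Rotation as Rn
def delta(p,yaw=None):
    s=ctrl.get_state();R=Rn.from_quat(s['tcp_rot']).as_matrix()
    y=np.degrees(np.arctan2(R[1,0],R[0,0]));print('t',s['time'],'pos',s['eef_pos'].round(4),'yaw',y.round(2),'tilt',R[:,2].round(4),'F',s['contact_force'].round(1),'op',round(s['opening'],3))
    print('tool delta',(R.T@(np.array(p)-s['eef_pos'])).round(4),'rz',None if yaw is None else y-yaw)
def blobs(c,m,z,mn,mx=1e9):
    n,l,s,ce=cv2.connectedComponentsWithStats(m.astype(np.uint8))
    for i in range(1,n):
        if mn<s[i,4]<mx:
            b=s[i];u,v=b[0]+b[2]/2-.5,b[1]+b[3]/2-.5
            print(b,'c',ce[i].round(1),'cen',ray2z(c,*ce[i],z).round(4)[:2],'box',ray2z(c,u,v,z).round(4)[:2])
E
python3 - <<'E'
from h import *
c=cam('wrist');f=np.ascontiguousarray(c['frame'][:,:,::-1]);cv2.imwrite('pics/w1.png',f)
hsv=cv2.cvtColor(f,cv2.COLOR_BGR2HSV)
blobs(c,(hsv[:,:,2]>150)&(hsv[:,:,1]<60),.113,400)
for p in [(.603,.295,.113),(.588,.203,.113)]: print(proj(c,p))
delta((.603,.295,.082),35)
E
```

```text
[     0      0    640    370 111607] c [293.8 115.7] cen [0.5424 0.3395] box [0.5938 0.3039]
[  434   104   178   176 15811] c [524.6 193.9] cen [0.7503 0.405 ] box [0.747  0.4055]
[605 161  35  49 723] c [624.7 186.6] cen [0.8232 0.4659] box [0.8198 0.4653]
[ 171  206   34   44 1100] c [187.2 227.6] cen [0.5174 0.1984] box [0.5175 0.1987]
[    0   231   186   129 10853] c [ 89.2 285.4] cen [0.4645 0.0823] box [0.4716 0.0732]
[312 326  47  34 843] c [335.8 345.4] cen [0.7113 0.1687] box [0.7083 0.1714]
[143 376  31  24 522] c [157.7 389.2] cen [ 0.5827 -0.0049] box [ 0.5819 -0.0022]
(np.float64(322.11373053156456), np.float64(198.0601318978384))
(np.float64(254.17352661305623), np.float64(263.3945014008351))
t 1.725 pos [0.602  0.296  0.2315] yaw 35.48 tilt [ 2.e-04  1.e-04 -1.e+00] F [ 0.9 -0.  -1.2] op 1.004
tool delta [0.0002 0.0014 0.1495] rz 0.4845421532318497
```

View pics/w1.png

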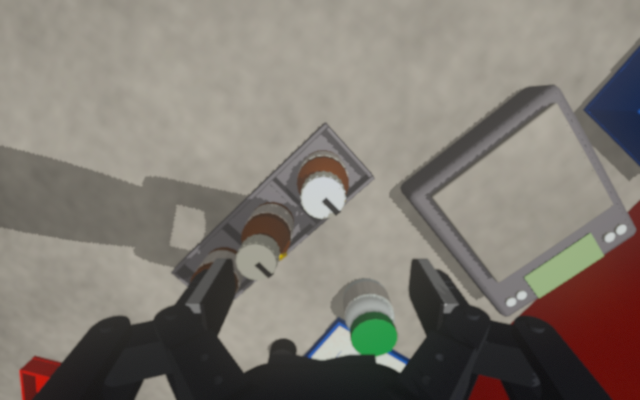

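The wrist view shows cap A at (322,197), against a predicted (322,198), and cap B at (256,259), against a predicted (254,263). Both positions are confirmed to a few mm, so I'll descend on A.

step_arm(gripper=[-1, -1, -1, -1, -1, 1, 1, 1, 1, 1, 1, 1], linear=[[0, 0.001, 0.05], [0, 0.001, 0.1], [0, 0.001, 0.135], [0, 0.001, 0.149], [0, 0.001, 0.149], [0, 0.001, 0.149], [0, 0.001, 0.149], [0, 0.001, 0.149], [0, 0.001, 0.149], [0, 0.001, 0.149], [0, 0.001, 0.149], [0, 0.001, 0.149]], delta_rot=[[0, 0, 0], [0, 0, 0], [0, 0, 0], [0, 0, 0], [0, 0, 0], [0, 0, 0], [0, 0, 0], [0, 0, 0], [0, 0, 0], [0, 0, 0], [0, 0, 0], [0, 0, 0]], grip_force=30)

```text
time: 3.22
eef_pos: [0.6043, 0.2947, 0.0843]
tcp_rot: [0.953, 0.304, 0.001, -0.0]
contact_force: [-0.2, 0.4, 5.9]
opening: 0.459
```

step_arm(gripper=[1, 1, 1, 1, 1, 1, 1, 1, 1, 1, 1], linear=[[0, 0, -0.001], [0, 0, -0.001], [0, 0, -0.001], [0, 0, -0.001], [0, 0, -0.001], [0, 0, -0.001], [0, 0, -0.001], [0, 0, -0.001], [0, 0, -0.001], [0, 0, -0.001], [0, 0, -0.001]], delta_rot=[[0, 0, 2], [0, 0, 7], [0, 0, 12], [0, 0, 17], [0, 0, 22], [0, 0, 27], [0, 0, 32], [0, 0, 37], [0, 0, 42], [0, 0, 45], [0, 0, 45]])

```text
time: 4.6
eef_pos: [0.6039, 0.2944, 0.0842]
tcp_rot: [0.996, -0.084, 0.001, -0.0]
contact_force: [1.0, -0.1, 6.5]
opening: 0.46
```

```bash
python3 - <<'E'
from h import *
delta((.603,.295,.2315))
a=cam('wrist')['frame'][:,:,::-1];b=cam('top')['frame'][145:215,165:295,::-1];s=cam('scene')['frame'][:,:,::-1]
b=cv2.resize(b,(400,215),interpolation=cv2.INTER_CUBIC)
o=np.zeros((500,800,3),np.uint8);o[:250,:400]=cv2.resize(a,(400,250));o[250:465,:400]=b;o[:250,400:]=cv2.resize(s,(400,250))
cv2.imwrite('pics/t1.png',o)
E
```

```text
t 4.6 pos [0.6039 0.2944 0.0842] yaw -9.64 tilt [ 1.5e-03  4.0e-04 -1.0e+00] F [ 1.  -0.1  6.5] op 0.46
tool delta [-0.0007 -0.0005 -0.1473] rz None
```

View pics/t1.png

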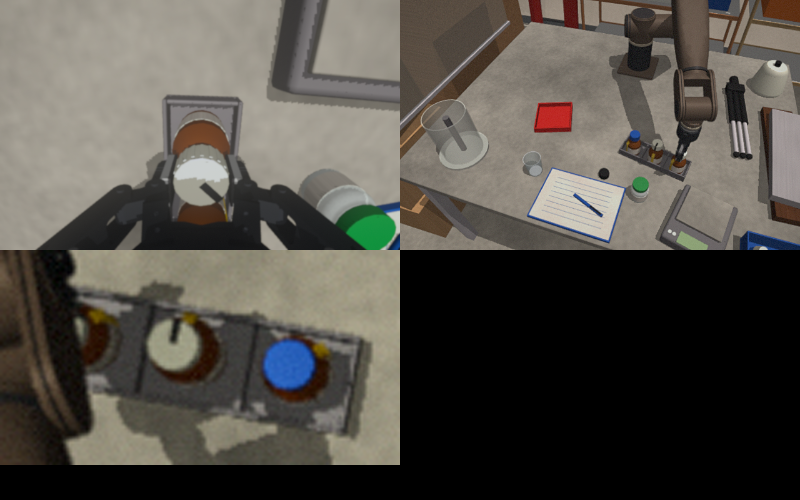

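In the wrist panel the cap line (212,192) and the yellow stripe (225,208) both point lower-right together. In the top panel A's stripe has also moved clockwise, so A is the tight one. I'll release it there and go to B, turning the jaws back.

step_arm(gripper=[-1, -1, -1, -1, -1, -1, -1, -1, -1, -1, -1, -1, -1, -1, -1, -1], linear=[[0, 0, 0], [0, 0, 0], [0, 0, 0], [0, 0, 0], [0, 0, -0.02], [0, 0, -0.06], [0, 0, -0.09], [0, 0.02, -0.09], [0, 0.05, -0.09], [0, 0.08, -0.09], [0, 0.093, -0.09], [0, 0.093, -0.09], [0, 0.093, -0.09], [0, 0.093, -0.09], [0, 0.093, -0.09], [0, 0.093, -0.09]], delta_rot=[[0, 0, 0], [0, 0, 0], [0, 0, 0], [0, 0, 0], [0, 0, 0], [0, 0, 0], [0, 0, 0], [0, 0, -9], [0, 0, -18], [0, 0, -27], [0, 0, -36], [0, 0, -45], [0, 0, -45], [0, 0, -45], [0, 0, -45], [0, 0, -45]])

```text
time: 6.75
eef_pos: [0.5877, 0.2028, 0.1734]
tcp_rot: [0.953, 0.304, -0.0, -0.0]
contact_force: [-0.5, 1.0, -0.2]
opening: 1.0
```

```bash
python3 - <<'E'
from h import *
delta((.588,.203,.083),35)
c=cam('wrist');f=np.ascontiguousarray(c['frame'][:,:,::-1])
u,v=proj(c,(.588,.203,.113));print(u,v)
for dx,dy in[(.02,0),(-.02,0),(0,.02),(0,-.02)]:
    q=proj(c,(.588+dx,.203+dy,.113));cv2.circle(f,(int(q[0]),int(q[1])),2,(0,0,255),-1)
cv2.circle(f,(int(u),int(v)),2,(0,255,0),-1)
cv2.imwrite('pics/w2.png',f)
E
```

```text
t 6.75 pos [0.5877 0.2028 0.1734] yaw 35.37 tilt [-0.  0. -1.] F [-0.5  1.  -0.2] op 1.0
tool delta [0.0004 0.     0.0904] rz 0.3698539773546301
322.4720174723835 220.1964765372309
```

View pics/w2.png

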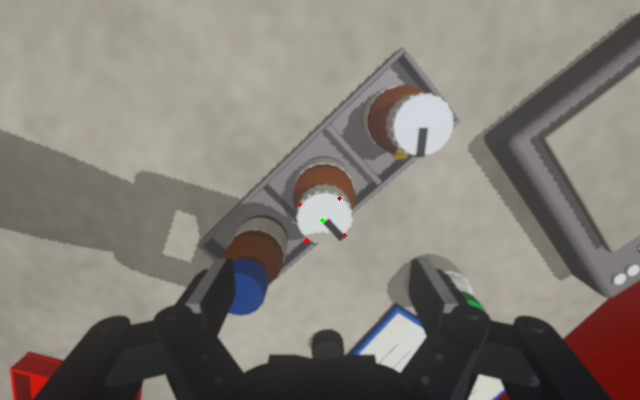

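Cap B sits at about (325,216), against a projected (322,220), so I'll correct by about 2–3 mm. A's line points about 45° away from B's and A's stripe has gone with it, which confirms the tight cap. Next I grip and twist B.

step_arm(gripper=[-1, -1, -1, -1, 1, 1, 1, 1, 1, 1, 1, 1, 1, 1, 1, 1, 1, 1, 1, 1], linear=[[0.002, -0.003, 0.04], [0.002, -0.003, 0.07], [0.002, -0.003, 0.09], [0.002, -0.003, 0.09], [0.002, -0.003, 0.09], [0.002, -0.003, 0.09], [0.002, -0.003, 0.09], [0.002, -0.003, 0.09], [0.002, -0.003, 0.09], [0.002, -0.003, 0.09], [0.002, -0.003, 0.09], [0.002, -0.003, 0.09], [0.002, -0.003, 0.09], [0.002, -0.003, 0.09], [0.002, -0.003, 0.09], [0.002, -0.003, 0.09], [0.002, -0.003, 0.09], [0.002, -0.003, 0.09], [0.002, -0.003, 0.09], [0.002, -0.003, 0.09]], delta_rot=[[0, 0, 0], [0, 0, 0], [0, 0, 0], [0, 0, 0], [0, 0, 0], [0, 0, 0], [0, 0, 0], [0, 0, 0], [0, 0, 0], [0, 0, 0], [0, 0, 5], [0, 0, 10], [0, 0, 15], [0, 0, 20], [0, 0, 25], [0, 0, 30], [0, 0, 35], [0, 0, 40], [0, 0, 45], [0, 0, 45]])

```text
time: 9.3
eef_pos: [0.5897, 0.2063, 0.0848]
tcp_rot: [0.997, -0.083, 0.003, -0.001]
contact_force: [3.3, 0.2, 3.3]
opening: 0.458
```

```bash
python3 - <<'E'
from h import *
delta((.499,-.275,.232))
a=cam('wrist')['frame'][:,:,::-1];b=cam('top')['frame'][145:215,165:295,::-1]
o=np.zeros((600,640,3),np.uint8);o[:400]=a;o[400:,:371]=cv2.resize(b,(371,200),interpolation=cv2.INTER_CUBIC)
cv2.imwrite('pics/t2.png',o)
E
```

```text
t 9.3 pos [0.5897 0.2063 0.0848] yaw -9.55 tilt [ 5.7e-03  6.0e-04 -1.0e+00] F [3.3 0.2 3.3] op 0.458
tool delta [-0.0087  0.4895 -0.148 ] rz None
```

View pics/t2.png

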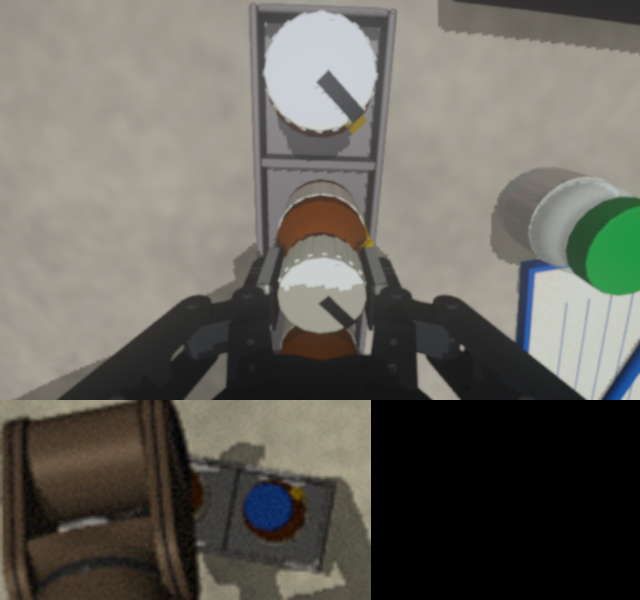

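B's cap line has turned 45°, while its stripe (368,242) still lies along rack +x, so B is loose. A's line and stripe stay aligned at 45°. I'll lift B and carry it over the blue bottle to the tray.

step_arm(gripper=[1, 1, 1, 1, 1, 1, 1, 1, 1, 1, 1, 1, 1, 1, 1, 1, 1, 1, 1, 1], linear=[[0, 0, -0.01], [0, 0, -0.035], [0, 0, -0.07], [0, 0, -0.105], [0, 0, -0.135], [0, 0, -0.15], [0, 0.012, -0.15], [0, 0.035, -0.15], [-0.001, 0.07, -0.15], [-0.002, 0.11, -0.15], [-0.003, 0.15, -0.15], [-0.004, 0.195, -0.15], [-0.005, 0.24, -0.15], [-0.006, 0.285, -0.15], [-0.007, 0.33, -0.15], [-0.008, 0.375, -0.15], [-0.009, 0.42, -0.15], [-0.009, 0.455, -0.15], [-0.009, 0.48, -0.15], [-0.009, 0.49, -0.15]], delta_rot=[[0, 0, 0], [0, 0, 0], [0, 0, 0], [0, 0, 0], [0, 0, 0], [0, 0, 0], [0, 0, 0], [0, 0, 0], [0, 0, 0], [0, 0, 0], [0, 0, 0], [0, 0, 0], [0, 0, 0], [0, 0, 0], [0, 0, 0], [0, 0, 0], [0, 0, 0], [0, 0, 0], [0, 0, 0], [0, 0, 0]])

```text
time: 11.9
eef_pos: [0.4948, -0.2769, 0.2314]
tcp_rot: [0.996, -0.085, -0.002, -0.001]
contact_force: [0.1, 0.7, -3.6]
opening: 0.457
```

```bash
python3 - <<'E'
from h import *
delta((.499,-.275,.085))
a=cam('wrist')['frame'][:,:,::-1]
s=cam('scene')['frame'][:200,:320][:,:,::-1]
b=cam('top')['frame'][:,:,::-1]
o=np.zeros((600,640,3),np.uint8);o[:400]=a;o[400:,:320]=cv2.resize(b,(320,200));o[400:,320:]=cv2.resize(s,(320,200))
cv2.imwrite('pics/t3.png',o)
E
```

```text
t 11.9 pos [ 0.4948 -0.2769  0.2314] yaw -9.77 tilt [-0.0032  0.0022 -1.    ] F [ 0.1  0.7 -3.6] op 0.457
tool delta [ 0.0044 -0.0023  0.1463] rz None
```

View pics/t3.png

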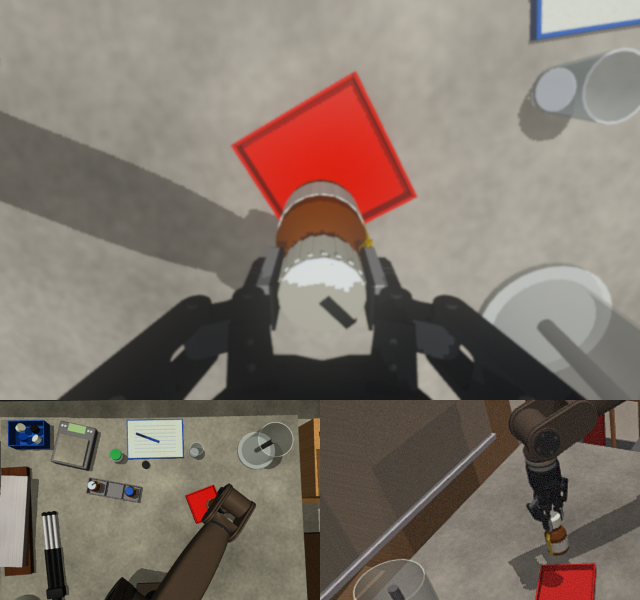

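The bottle hangs upright over the tray, its cap still turned against the stripe (368,242), with a measured weight of about 3.6 N. I'll lower it, slowly at the end.

step_arm(gripper=[1, 1, 1, 1, 1, 1, 1, 1, 1, 1, 1, 1], linear=[[0.001, 0, 0.01], [0.002, -0.001, 0.035], [0.004, -0.002, 0.07], [0.004, -0.002, 0.1], [0.004, -0.002, 0.12], [0.004, -0.002, 0.13], [0.004, -0.002, 0.136], [0.004, -0.002, 0.14], [0.004, -0.002, 0.143], [0.004, -0.002, 0.145], [0.004, -0.002, 0.147], [0.004, -0.002, 0.147]], delta_rot=[[0, 0, 0], [0, 0, 0], [0, 0, 0], [0, 0, 0], [0, 0, 0], [0, 0, 0], [0, 0, 0], [0, 0, 0], [0, 0, 0], [0, 0, 0], [0, 0, 0], [0, 0, 0]])

```text
time: 13.55
eef_pos: [0.5011, -0.2741, 0.0863]
tcp_rot: [0.996, -0.084, -0.0, -0.0]
contact_force: [-0.4, -0.2, -3.9]
opening: 0.457
```

Not yet touching: the full weight is still on the gripper. I'll lower it in 1 mm steps.

step_arm(gripper=[1, 1, 1, 1, 1], linear=[[0, 0, 0.001], [0, 0, 0.002], [0, 0, 0.003], [0, 0, 0.003], [0, 0, 0.003]], delta_rot=[[0, 0, 0], [0, 0, 0], [0, 0, 0], [0, 0, 0], [0, 0, 0]])

```text
time: 14.18
eef_pos: [0.5015, -0.2746, 0.085]
tcp_rot: [0.996, -0.084, 0.0, 0.0]
contact_force: [-3.4, 1.5, 5.0]
opening: 0.46
```

Contact: the vertical force went from -3.9 to +5.0 N at the expected height. I'll release, rise and clear the view.

step_arm(gripper=[-0.3, -0.6, -1, -1, -1, -1, -1, -1, -1, -1, -1, -1, -1, -1, -1], linear=[[0, 0, 0], [0, 0, 0], [0, 0, 0], [0, 0, 0], [0, 0, 0], [0, 0, -0.02], [0, 0, -0.05], [0, 0, -0.1], [0, 0, -0.15], [0, -0.04, -0.16], [0, -0.08, -0.16], [0, -0.12, -0.16], [0, -0.16, -0.16], [0, -0.16, -0.16], [0, -0.16, -0.16]], delta_rot=[[0, 0, 0], [0, 0, 0], [0, 0, 0], [0, 0, 0], [0, 0, 0], [0, 0, 0], [0, 0, 0], [0, 0, 0], [0, 0, 0], [0, 0, 0], [0, 0, 0], [0, 0, 0], [0, 0, 0], [0, 0, 0], [0, 0, 0]])

```text
time: 16.05
eef_pos: [0.5281, -0.1167, 0.2445]
tcp_rot: [0.997, -0.084, 0.001, 0.0]
contact_force: [-0.8, 0.5, -0.3]
opening: 1.004
```

```bash
python3 - <<'E'
from h import *
delta((.499,-.275,.085))
c=cam('top');b=c['frame'][:,:,::-1]
o=np.zeros((600,800,3),np.uint8);o[:300,:480]=cv2.resize(b,(480,300))
R=lambda i,w,h:cv2.resize(i,(w,h),interpolation=cv2.INTER_CUBIC)
o[300:570,:500]=R(b[145:215,165:295],500,270);o[300:600,500:]=R(b[160:260,360:460],300,300)
o[:200,480:]=R(cam('scene')['frame'][:,:,::-1],320,200)
cv2.imwrite('pics/t4.png',o)
print(proj(c,(.499,-.275,.113)),proj(c,(.499,-.275,.005)))
E
```

```text
t 16.05 pos [ 0.5281 -0.1167  0.2445] yaw -9.59 tilt [ 0.0013 -0.0011 -1.    ] F [-0.8  0.5 -0.3] op 1.004
tool delta [-0.0025  0.1608  0.1596] rz None
(np.float64(417.4776182520393), np.float64(207.21392735823403)) (np.float64(408.3575288303358), np.float64(207.98691341436106))
```

View pics/t4.png

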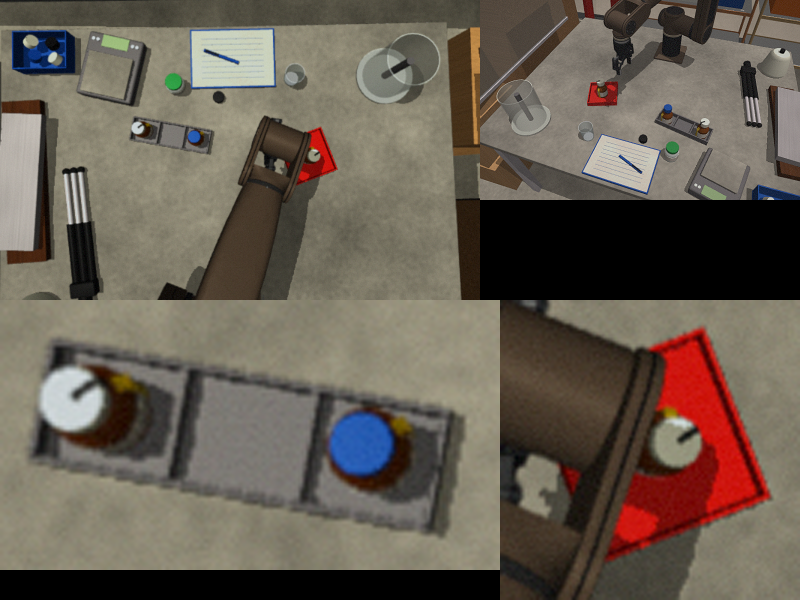

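The final picture shows B's cap at about (418,207), against a predicted (417.5,207) for an upright bottle at the tray centre. Its cap line is off the stripe, and A stands in its bay turned with its cap. I'm handing in.

```bash
python3 -c "
from plant import ctrl
print(ctrl.sign_off(), ctrl.get_state()['time'])"
```

```text
the job is handed in; nothing more can be done
the job is handed in; nothing more can be done
```

I tried both white caps with a 45° clockwise twist and handed the job in; the last clock reading was 16.05 s of the 51 s allowed.

- **Tight bottle:** the cap of the bottle in the end bay (rack +y) took the whole bottle round, stripe and line together. I left it standing in its bay, turned by about 45°.
- **Loose bottle:** the cap of the bottle in the middle bay turned alone. I carried that bottle over the blue-capped one and set it down in the red tray, where contact force was about 5 N.

In the last picture the loose bottle stands upright within about 1 pixel (2 mm) of the tray centre, with its cap line clearly off the stripe. The gripper was open and clear, and the measured force was about zero.

None of my checks failed or disagreed. The only correction was 2–3 mm to the middle bottle's position before gripping it. The hand-in reports no verdict.

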